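Snap the lid onto the terminal box and switch it back on

ROBOT

A 7-joint arm with a two-finger parallel gripper is mounted at the origin on a cart in front of the work surface, level with it; the furniture and walls round the work are solid. World frame = base frame: x ahead of the robot, y to its left, z up, the work surface at z = 0. Lengths are in m, angles in rad, forces in N, time in s.
With the tool pointing down it reaches from about 0.425 to 0.875 m from the base axis. Payload 4.7 kg.
Tool frame: the origin (TCP) lies midway between the tips of the shut fingers; the grasp point (between the pads) lies 19 mm behind it; z points along the fingers, y is the line along which they close (so a half turn about z gives the same grasp; the last joint's range is limited). The gripper opens to 87 mm and grips with 3 to 60 N. Pads are 19 mm wide; open, the fingers measure 117 mm over their backs; the gripper's body (75 mm by 190 mm) begins 51 mm behind the grasp point.
Start: joints at [1.306, 0.321, -0.07, 1.45, 0.023, 1.371, -0.057], TCP at [0.179, -0.625, 0.223] pointing down, gripper open.
Joint ranges: [-2.86, 2.86], [-0.3, 2.09], [-1.38, 1.24], [0.06, 2.45], [-1.56, 4.7], [0.09, 2.05], [-2.69, 2.69]. Speed limits (rad/s): [2.57, 2.57, 3.14, 3.14, 3.14, 3.14, 3.14].

INTERFACE

Orientations are given as a rotation vector (axis times angle).
In Python, from bench import monitor, cams, workorder gives the robot as it stands.
- The arm moves only by the tool move_arm, never from a script. Its arguments are lists of equal length, an entry for each row: "slide": the shift along the tool's x, y, z in cm, a list of three; "roll": the turn about the tool's z in rad. In form: {"slide": [[dx, dy, dz], ...], "roll": [roll, ...]}. A call has 1 to 20 rows; each row is the pose to reach, as a shift and turn from the pose commanded when the call began, along the tool's axes at that moment; what a row does not reach only later rows make up. A row lasts 1/10 s, in which the tool goes at most 50 mm and 8.59 degrees, less where a joint would pass 70% of its speed; a pose out of reach is approached as far as the arm can. A call with a gripper value outside its range is refused whole. "gripper" is the finger opening in cm, from 0 to 8.7, set as the call begins (left out, the last holds). The fingers move at their own pace and stop on an object; "squeeze" is the grip in N (left out, the last holds). Time passes only in rows, so rows that repeat a pose let the fingers close. It gives the time, the measured TCP pose, the force, the opening and the grip force at its end, in the units of the state.
- monitor.get_state(): the state, without advancing time (a new reading comes with each control period).
- cams.get_image(name): name is "scene" or "top" or "wrist"; returns the picture (480x640x3 uint8, red, green, blue); there is no depth.
- cams.get_calibration(name): a dict with "mtx" (3x3 intrinsics, pixels), "dist_coeffs" ([k1, k2, p1, p2, k3] as OpenCV has them; the pictures are not rectified), "R" (3x3) and "t" (3): a world point X has camera coordinates R X + t. Camera axes: x right, y down, z forward; pixel columns grow to the right and rows downward; lengths in m; the calibration is good to about 2 mm. A picture is of the moment at which its call begins: read the wrist's pose just before it. get_calibration takes no time and is no camera call; for the wrist camera it gives the pose at the moment of the call.
- workorder.close_job(): hands the job in; it is judged then, once.
The state is a dict: "time": time; "joint_positions": joint angles; "qd": joint speeds; "joint_torque": joint torques, N m; "position": TCP position; "tool_rot": TCP orientation; "ft_force": force on the tool from outside, world axes, zero at the start; "torque": the same for the moment, N m; "grip_width": opening from 0.0 (shut) to 1.0 (fully open); "grip_force": force on a finger pad.
Only numpy, scipy, OpenCV 4.12 (cv2) and the standard library are available. Lean on these libraries where they do the work, as an engineer would, in place of code of your own. Each camera call takes 0.05 s, during which the arm holds its last target. There are 200 camera calls.

TASK

The terminal box has been wired: put its loose lid on and press it fully home so that it lies flat on the rim and both spring clips have snapped over its edges. Only then switch the box back on by flipping the toggle on its end over to its other side. Leave the other things on the bench where they are.

Things in the scene. Friction and masses are not known exactly. Their poses are not given: they have to be found in the camera images.
- box_base: Open grey box fixed to the bench, terminals inside. Outer 110 (x) x 150 (y) x 55 mm high, walls 4, mouth 102 x 142. Origin: centre of its underside, on the bench. z up; y along the long sides, towards the toggle's end, where a lower plinth 70 x 70 x 30 mm high is joined on (y = 75 to 145 mm). A black spring clip stands at the middle of each long side (x = -55, +55).
- box_lid: Loose grey lid lying right way up, 0.10 to 0.21 kg: plate 110 (x) x 150 (y) x 5 mm; below it a rounded lip 98 x 138, 7 mm deep, that fits the mouth with 2 mm play all round; on top a central grip rib, see lid_rib. Origin: centre of the lip's underside (plate at z = 7 to 12 mm). y along the long sides; half a turn is the same. Fully home its origin is 48 mm above the box's.
- lid_rib (a point): Centre of the top of the lid's grip rib, 36 mm above the lid's origin. The rib is 18 (lid x) x 70 (lid y) mm and 24 mm high above the plate.
- clip_a (a joint): Spring clip, 44 mm wide, on the box's -x side: outward travel in m, 0 at rest (snapped back), up to 0.008. Its sloping head, 61 to 74 mm above the bench, overhangs the box's edge by 3.5 mm. A lid merely laid on rests on the slopes, 12 to 16 mm too high; pushing it straight down past both clips takes about 10 to 20 N in all.
- clip_b (a joint): The same for the spring clip on the box's +x side.
- toggle (a joint): Angle of the toggle switch's bat, rad: 0 leaning 26 degrees to the box's -x side (as at the start), 0.45 upright, 0.9 leaning 26 degrees to the +x side. An over-centre spring holds it at either end (about 3 N at the tip); past the middle it snaps over by itself.
- toggle_tip (a point): Centre of the ball (14 mm across) at the end of the toggle's plain metal bat, 40 mm from its pivot; moves with the bat, about 70 mm above the bench. The bat is 9 to 11 mm thick.
- toggle_pivot (a point): The toggle's pivot, fixed on the box: x = 0, y = 115 mm, z = 34 mm in the box's frame, 4 mm above the plinth. The bat swings in the box's x direction (x and z).
- tape_roll: Bystander: black roll of tape lying flat, 67 mm across, 19 mm high; not to be disturbed. Origin: centre of its underside.
- breaker_module: Bystander: light grey breaker module lying flat, 78x76x19 mm; not to be disturbed. Origin: centre of its underside.
- tape_measure: Bystander: tape measure, 66x86x31 mm; not to be disturbed. Origin: centre of its underside.
- multimeter: Bystander: hand multimeter lying on its back, 165x85x45 mm; not to be disturbed. Origin: centre of its underside.

How it is judged:
On the way, in this order (a step that is already met when the one before it is completed fails the run):
1. the lid lies fully home on the box and both clips have snapped back over it (z of box_lid in the frame of box_base between 0.045 and 0.0505 m and horizontal distance between box_lid and box_base below 0.008 m and angle between box_lid's own z axis and vertical below 0.03 rad and value of joint each of clip_a, clip_b below 0.002 m), for 0.2 s.
2. the toggle has been flipped to its other side (value of joint toggle above 0.75 rad), for 0.2 s.
At the end, for the whole second after the job is handed in: The lid is at rest, right way up and level (within 0.03 rad) on the box, its origin 45 to 50.5 mm above the box's and within 8 mm of it sideways, both clips are back within 2 mm of rest, and the toggle stands at its other end (over 0.75 rad) (all of step 1 and value of joint toggle above 0.75 rad and linear speed of box_lid below 0.02 m/s); the robot touches nothing.
It fails at once if another thing on the bench is pushed more than 30 mm (distance of any of tape_roll, breaker_module, tape_measure, multimeter from where it was at the start of the episode above 0.03 m).
It also fails if it takes over 53 s, if anything falls off the work surface, if the arm or the gripper's body presses on something with over 40 N, if the wrist force passes 120 N, or if a joint passes its speed limit or range.

## Working session

There is one attempt and no reset: what is moved stays moved. The work goes in short steps, Python scripts to look and compute and a tool call to move; the robot and the scene stay as the last step left them, time stands still between calls to the robot, and variables do not carry over. Pictures are saved under pics/ and viewed, at most 10 in all, crops included, and the job is handed in when it is done.

Besides the shell and the picture viewer there is one more tool, called after "Emit:" as name(argument=value, ...) on one line, values as JSON. move_arm: Moves the arm, as the interface text tells. Its arguments: {"type":"object","properties":{"slide":{"type":"array","items":{"type":"array","items":{"type":"number"}}},"roll":{"type":"array","items":{"type":"number"}},"gripper":{"type":"number"},"squeeze":{"type":"number"}},"required":["slide","roll"]}

```bash
mkdir -p pics; ls
python3 - <<'E'
from bench import monitor,cams
import cv2,numpy as np
s=monitor.get_state();print({k:np.round(v,3).tolist() for k,v in s.items()})
for n in("scene","top"):
    cv2.imwrite(f"pics/{n}0.png",cams.get_image(n)[:,:,::-1])
    c=cams.get_calibration(n);print(n,{k:np.round(v,3).tolist() for k,v in c.items()}, -np.array(c['R']).T@np.array(c['t']))
E
```

```text
pics
{'time': 0.0, 'joint_positions': [1.306, 0.322, -0.07, 1.452, 0.023, 1.371, -0.057], 'qd': [0.0, 0.002, 0.001, 0.0, 0.001, -0.002, -0.001], 'joint_torque': [-0.001, -49.129, -0.404, -31.253, -0.064, 0.044, 0.0], 'position': [0.179, -0.624, 0.221], 'tool_rot': [-3.109, -0.436, 0.001], 'ft_force': [-1.433, -0.232, -0.301], 'torque': [-0.059, 0.037, 0.005], 'grip_force': 0.0, 'grip_width': 0.997}
scene {'mtx': [[446.126, 0.0, 316.29], [0.0, 446.126, 233.884], [0.0, 0.0, 1.0]], 'dist_coeffs': [0.038, 0.0, 0.0, 0.0, 0.0], 'R': [[-0.632, -0.775, 0.005], [-0.382, 0.306, -0.872], [0.674, -0.553, -0.489]], 't': [0.268, 0.278, 0.587]} [-0.12008347  0.44755287  0.52783875]
top {'mtx': [[554.419, 0.0, 328.302], [0.0, 554.419, 234.301], [0.0, 0.0, 1.0]], 'dist_coeffs': [-0.14, 0.0, 0.0, 0.0, 0.0], 'R': [[0.016, -1.0, -0.001], [-0.983, -0.016, -0.183], [0.183, 0.004, -0.983]], 't': [-0.075, 0.531, 1.468]} [ 0.25389087 -0.07213188  1.54080532]
```

View pics/scene0.png

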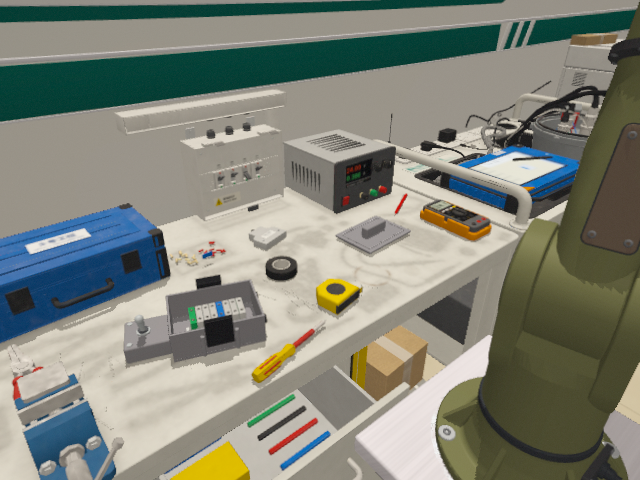

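View pics/top0.png

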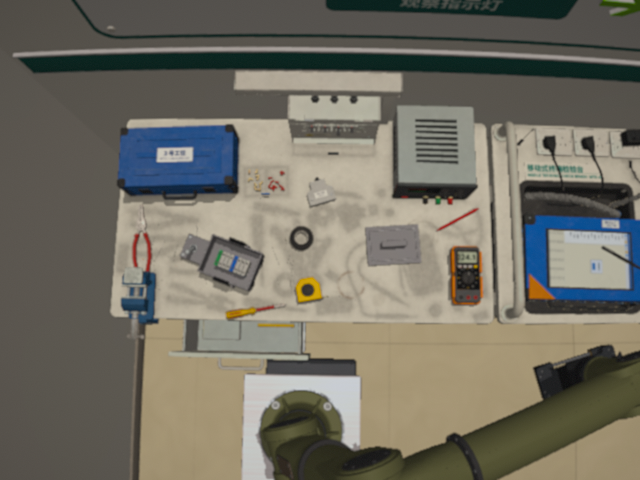

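The scene view shows the open box at about (210,320) with its plinth and toggle on the left at (140,330), and the lid lying at (373,233). In the top view the box is at about (230,265), with the plinth towards (195,248) and the lid at (393,245). The tape, tape measure and module lie between them.

```bash
cat > h.py <<'E'
from bench import monitor,cams
import cv2,numpy as np
from scipy.spatial.transform import Rotation as Ro
def ray(c,uv):
    p=cv2.undistortPoints(np.array(uv,float).reshape(-1,1,2),np.array(c['mtx']),np.array(c['dist_coeffs'])).reshape(-1,2)
    R=np.array(c['R']);o=-R.T@np.array(c['t'])
    return o,np.c_[p,np.ones(len(p))]@R
def plane(c,uv,z):
    o,d=ray(c,uv);return o+d*((z-o[2])/d[:,2])[:,None]
def tri(cs,uvs):
    A=np.zeros((3,3));b=np.zeros(3);L=[]
    for c,u in zip(cs,uvs):
        o,d=ray(c,[u]);d=d[0]/np.linalg.norm(d[0]);P=np.eye(3)-np.outer(d,d);A+=P;b+=P@o;L.append((P,o))
    x=np.linalg.solve(A,b);return x,[np.linalg.norm(P@(x-o)) for P,o in L]
def proj(c,X):
    return cv2.projectPoints(np.array(X,float).reshape(-1,1,3),cv2.Rodrigues(np.array(c['R']))[0],np.array(c['t'],float),np.array(c['mtx']),np.array(c['dist_coeffs']))[0].reshape(-1,2)
E
python3 - <<'E'
from h import *
c=cams.get_calibration("top");s=monitor.get_state()
I=cv2.imread("pics/top0.png")
print("rough lid,box,toggle,tape,measure",plane(c,[[393,245]],.012)[:,:2],plane(c,[[233,264]],.055)[:,:2],plane(c,[[190,247]],.07)[:,:2],plane(c,[[301,238],[309,290]],.01)[:,:2])
w=cams.get_calibration("wrist");R=np.array(w['R']);o=-R.T@np.array(w['t'])
T=Ro.from_rotvec(s['tool_rot']).as_matrix()
print("tool axes",T.round(3),"cam in tool",T.T@(o-s['position']),"\n",(R@T).round(3),w['mtx'])
a=cv2.resize(I[210:300,350:430],None,fx=5,fy=5,interpolation=3)
b=cv2.resize(I[220:310,170:280],None,fx=5,fy=5,interpolation=3)
b=b[:, :]
cv2.imwrite("pics/crop.png",np.vstack([np.hstack([a[:,:250*0+400],b[:,100:500]])])[:600,:800])
E
```

```text
rough lid,box,toggle,tape,measure [[ 0.51131785 -0.24789271]] [[0.44473781 0.19064579]] [[0.48694196 0.30793826]] [[ 0.52742746  0.01018773]
 [ 0.38192651 -0.01551064]]
tool axes [[ 0.961  0.275 -0.001]
 [ 0.275 -0.961  0.002]
 [-0.    -0.002 -1.   ]] cam in tool [ 6.88937169e-02  7.63751786e-05 -1.62568555e-01] 
 [[-0.     1.    -0.   ]
 [-0.966 -0.001 -0.257]
 [-0.257  0.     0.966]] [[360.67834056   0.         320.84357555]
 [  0.         360.67834056 234.62501114]
 [  0.           0.           1.        ]]
```

View pics/crop.png

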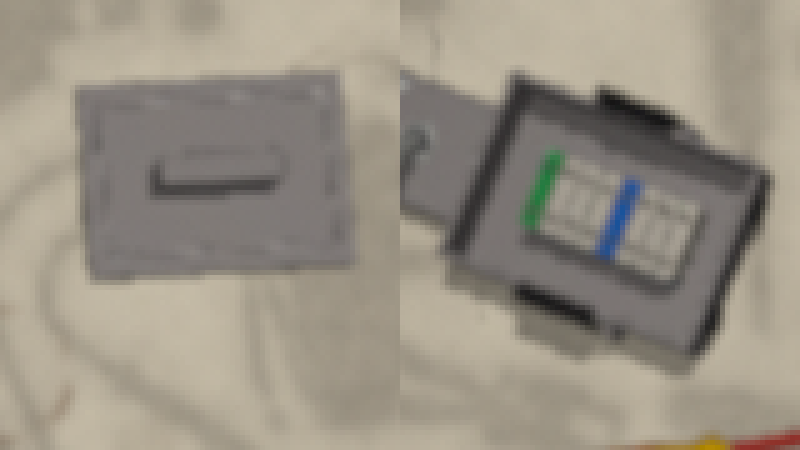

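The crop shows the lid on the left with corners at crop pixels (80,88), (338,75), (352,268) and (93,278). On the right is the box rim with corners near (515,75), (768,178), (690,360) and (450,245), and its clips at (637,108) and (555,305). I'll move the wrist over the lid for a close look.

Emit:
move_arm(slide=[[5,-3,-2],[9,-6,-2],[13.5,-9,-2],[18,-11.5,-2],[22,-14,-2],[26,-16.5,-2],[30,-19,-2],[34,-22,-2],[37.5,-24,-2],[40,-26,-2],[42,-27,-2],[42,-27,-2],[42,-27,-2]], roll=[-0.12,-0.24,-0.36,-0.48,-0.6,-0.72,-0.84,-0.96,-1.08,-1.2,-1.34,-1.34,-1.34])

```text
time: 1.4
position: [0.5079, -0.25, 0.2421]
tool_rot: [-2.169, -2.272, 0.001]
ft_force: [-0.4, -0.5, -0.2]
grip_width: 1.004
grip_force: 0.0
```

Run:
```python
from h import *
c=cams.get_calibration("wrist");I=cams.get_image("wrist")[:,:,::-1].copy()
np.save("pics/w1.npy",np.array([c],dtype=object),allow_pickle=True);cv2.imwrite("pics/w1.png",I)
hsv=cv2.cvtColor(I,cv2.COLOR_BGR2HSV)
for p in proj(c,[[.511,-.248,.036],[.511,-.248,.012],[.52,-.18,.012],[.45,-.3,.0]]):print(p,I[int(p[1]),int(p[0])],hsv[int(p[1]),int(p[0])])
```

```text
[325.24171171 206.26977545] [165 163 169] [170   9 169]
[325.00051312 202.30352783] [164 164 170] [  0   9 170]
[336.67404425 139.03787238] [ 95  95 100] [  0  13 100]
[270.57346232 242.14954297] [189 204 213] [ 19  29 213]
```

View pics/w1.png

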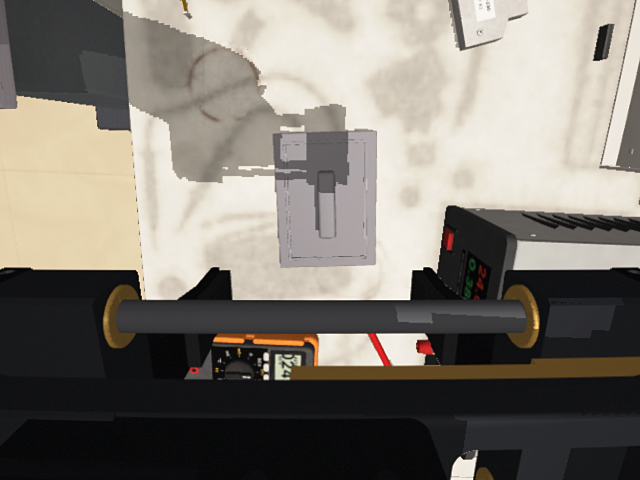

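The wrist view shows the lid with corners near (275,132), (377,130), (376,264) and (280,267). The rib top runs from about (325,172) to (329,238). A mask and triangulation come next.

Run:
```python
from h import *
c=np.load("pics/w1.npy",allow_pickle=True)[0];t=cams.get_calibration("top");I=cv2.imread("pics/w1.png")
lab=cv2.cvtColor(I,cv2.COLOR_BGR2LAB).astype(int)
m=((lab[:,:,2]<131)).astype(np.uint8)*255
m[:115]=0;m[285:]=0;m[:,:265]=0;m[:,390:]=0
m=cv2.morphologyEx(cv2.morphologyEx(m,3,np.ones((9,9))),2,np.ones((7,7)))
k=max(cv2.findContours(m,0,2)[0],key=cv2.contourArea);
q=cv2.approxPolyDP(k,8,True).reshape(-1,2);print("poly",q.tolist(),cv2.minAreaRect(k))
wc=[[275,132],[377,130],[376,264],[280,267]];tc=[[368.6,265.6],[366,227.6],[417.6,225],[420.4,263.6]]
P=[]
for a,b in zip(wc,tc):
    x,e=tri([c,t],[a,b]);P.append(x);print(x.round(4),np.round(e,4))
P=plane(c,wc,.012);print("plane .012",P.round(4),P.mean(0),"sides",[np.linalg.norm(P[i]-P[i-1]).round(4) for i in range(4)])
pr=plane(c,k.reshape(-1,2),.012)[:,:2];r=cv2.minAreaRect((pr*1000).astype(np.float32));print("rect",r)
# rib: mid of top face in wrist vs top image
rw=[[325.5,172],[328.5,238]];rt=[[350+152/5,210+165/5],[350+283/5,210+160/5]]
for a,b in zip(rw,rt):
    x,e=tri([c,t],[a,b]);print("rib",x.round(4),np.round(e,4))
print("rib plane",plane(c,rw,.036))
cr=cv2.resize(I[110:285,250:400],None,fx=3.4,fy=3.4,interpolation=2)
cv2.imwrite("pics/w1c.png",cr)
```

```text
poly [[375, 131], [273, 134], [281, 266], [374, 264]] ((325.4678039550781, 198.61703491210938), (134.14976501464844, 102.18167114257812), 88.66777801513672)
[ 0.4536 -0.1779  0.0069] [0.0023 0.0023]
[ 0.5577 -0.1701  0.0294] [0.0016 0.0016]
[ 0.5731 -0.3196  0.0036] [0.0017 0.0017]
[ 0.4614 -0.3263  0.0077] [0.0014 0.0014]
plane .012 [[ 0.4549 -0.1758  0.012 ]
 [ 0.5617 -0.1688  0.012 ]
 [ 0.5733 -0.3171  0.012 ]
 [ 0.4628 -0.3258  0.012 ]] [ 0.51316391 -0.24686745  0.012     ] sides [np.float64(0.1503), np.float64(0.1071), np.float64(0.1487), np.float64(0.1108)]
rect ((512.0310668945312, -247.25567626953125), (109.03396606445312, 149.1339569091797), 4.182461261749268)
rib [ 0.5093 -0.21    0.0537] [0.0013 0.0013]
rib [ 0.5165 -0.283   0.0331] [0.0004 0.0004]
rib plane [[ 0.50953566 -0.21285192  0.036     ]
 [ 0.51612767 -0.281918    0.036     ]]
```

View pics/w1c.png

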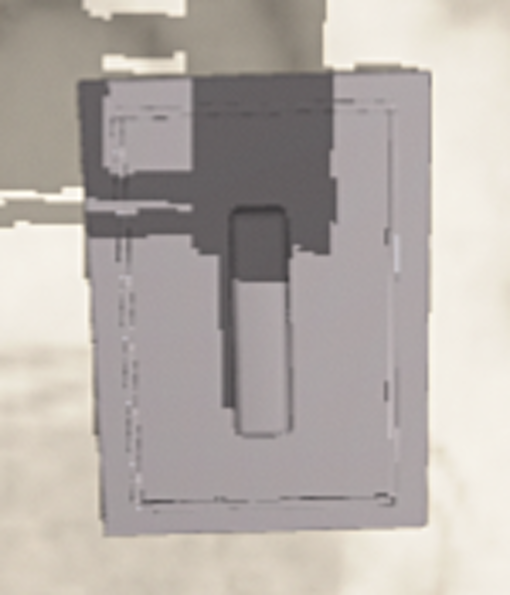

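Emit:
move_arm(slide=[[0.3,0.5,4],[0.3,0.5,8],[0.3,0.5,12],[0.3,0.5,16],[0.3,0.5,19],[0.3,0.5,21],[0.3,0.5,22],[0.3,0.5,22.5],[0.3,0.5,22.7],[0.3,0.5,22.7]], roll=[-0.03,-0.03,-0.03,-0.03,-0.03,-0.03,-0.03,-0.03,-0.03,-0.03])

```text
time: 2.45
position: [0.5137, -0.2472, 0.0164]
tool_rot: [2.133, 2.304, 0.0]
ft_force: [0.3, 0.3, -0.8]
grip_width: 1.001
grip_force: 0.0
```

Emit:
move_arm(slide=[[0,0,0],[0,0,0],[0,0,0],[0,0,0],[0,0,0],[0,0,0],[0,0,0],[0,0,0]], roll=[0,0,0,0,0,0,0,0], gripper=0, squeeze=40)

```text
time: 3.25
position: [0.5132, -0.2465, 0.0155]
tool_rot: [-2.133, -2.306, 0.0]
ft_force: [-0.2, 0.7, -1.1]
grip_width: 0.352
grip_force: 0.0
```

Emit:
move_arm(slide=[[0,0,0],[0,0,0],[0,0,0],[0,0,0],[0,0,0]], roll=[0,0,0,0,0])

```text
time: 3.75
position: [0.5132, -0.2465, 0.0155]
tool_rot: [2.133, 2.306, -0.0]
ft_force: [-0.4, -0.2, -0.1]
grip_width: 0.204
grip_force: 40.0
```

Emit:
move_arm(slide=[[0,0,-2],[0,0,-5],[0,0,-9],[1,0,-13],[4,1,-16],[8,2.5,-18.5],[12,4,-21],[16,6,-23],[20,7.5,-25],[24,9,-26],[28,10.5,-26.5],[31,12,-26.5],[34,13,-26.5],[35.5,13.5,-26.5],[35.5,13.5,-26.5],[35.5,13.5,-26.5]], roll=[0,0,0,0,0,0.05,0.1,0.15,0.2,0.25,0.3,0.35,0.4,0.445,0.445,0.445])

```text
time: 5.35
position: [0.6198, 0.1173, 0.2799]
tool_rot: [2.588, 1.78, -0.003]
ft_force: [0.9, -0.3, -1.7]
grip_width: 0.203
grip_force: 40.0
```

Run:
```python
from h import *
s=monitor.get_state();c=cams.get_calibration("wrist");I=cams.get_image("wrist")[:,:,::-1].copy()
np.save("pics/w2.npy",np.array([c],dtype=object),allow_pickle=True);cv2.imwrite("pics/w2.png",I)
print(s['position'],s['tool_rot'],s['ft_force'],s['grip_width'])
```

```text
[0.61979854 0.11727948 0.2798944 ] [ 2.58818931  1.78021802 -0.00261432] [ 0.90578391 -0.33568593 -1.7212557 ] 0.20337435154765543
```

View pics/w2.png

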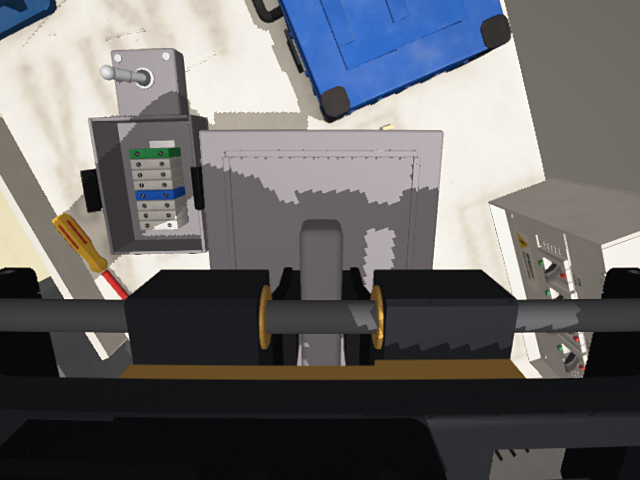

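The wrist view shows the box with its left rim corners near (89,119) and (107,254) and its top right corner near (207,116). The clips are at (91,190) and (197,188), and the toggle ball is at (107,72), leaning to the box's -x side. The lid is held level. I'll enlarge this for accurate corners.

Run:
```python
import cv2
I=cv2.imread("pics/w2.png");cv2.imwrite("pics/w2c.png",cv2.resize(I[40:265,75:225],None,fx=2.65,fy=2.65,interpolation=2) if 0 else cv2.resize(I[105:265,75:225],None,fx=3.75,fy=3.75,interpolation=2))
```

```text
(no output)
```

View pics/w2c.png

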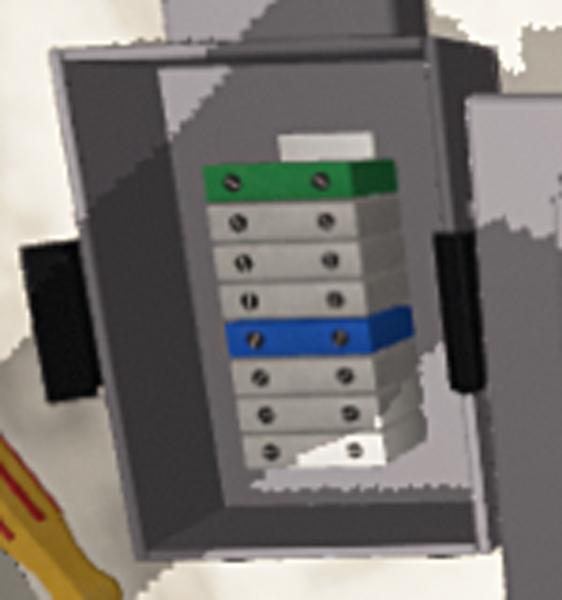

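The crop shows the outer rim corners at crop pixels (51,50), (437,38), (491,552) and (136,560).

Run:
```python
from h import *
c=np.load("pics/w2.npy",allow_pickle=True)[0];t=cams.get_calibration("top")
w=np.array([[51,50],[437,38],[491,552],[136,560]])/3.75+[75,105]
tp=np.array([[450,245],[515,75],[768,178],[693,352]],float);tp=np.c_[(tp[:,0]-300)/5+170,tp[:,1]/5+220]
for a,b in zip(w,tp):
    x,e=tri([c,t],[a,b]);print("tri",x.round(4),np.round(e,4))
P=plane(c,w,.055);print(P.round(4),"sides",[np.linalg.norm(P[i]-P[i-1]).round(4) for i in range(4)],"diag",np.linalg.norm(P[0]-P[2]),np.linalg.norm(P[1]-P[3]))
# similarity-free rigid fit
M=np.array([[-55,75],[55,75],[55,-75],[-55,-75]])/1000
Q=P[:,:2];ctr=Q.mean(0);H=M.T@(Q-ctr);th=np.arctan2(H[0,1]-H[1,0],H[0,0]+H[1,1])
R=np.array([[np.cos(th),-np.sin(th)],[np.sin(th),np.cos(th)]])
print("ctr",ctr,"th",np.degrees(th),"res mm",((Q-ctr-M@R.T)*1000).round(1).tolist())
Pt=plane(t,tp,.055)[:,:2];print("top ctr",Pt.mean(0))
for n,uv,z,m in [("plinth TL,TR",[[111,51],[182,48]],.03,[[-35,145],[35,145]]),("ball",[[107,72]],.07,[[-17.5,115]]),("pivot boss",[[144,77]],.034,[[0,115]])]:
    p=plane(c,uv,z)[:,:2];print(n,((p-ctr)@R*1000).round(1),m)
s=monitor.get_state();T=Ro.from_rotvec(s['tool_rot']).as_matrix();print("toolx angle",np.degrees(np.arctan2(T[1,0],T[0,0])),s['position'])
g=cams.get_calibration("wrist");
pw=plane(g,[[200,130],[443,130]],s['position'][2]-.003);print("held lid far corners, tool frame",((pw-s['position'])@T*1000).round(1))
pr=plane(g,[[301,222],[343,222]],s['position'][2]+.0215);print("rib far end",((pr-s['position'])@T*1000).round(1))
d=T.T@(np.r_[ctr,0]-np.r_[s['position'][:2],0]);print("move tool mm",d*1000)
```

```text
tri [0.429  0.2835 0.06  ] [0.004 0.004]
tri [0.5254 0.2527 0.0458] [0.001 0.001]
tri [0.4714 0.1101 0.0396] [0.0001 0.0001]
tri [0.3737 0.1475 0.0523] [0.0019 0.0019]
[[0.4259 0.289  0.055 ]
 [0.528  0.252  0.055 ]
 [0.478  0.1129 0.055 ]
 [0.3749 0.1495 0.055 ]] sides [np.float64(0.1486), np.float64(0.1086), np.float64(0.1479), np.float64(0.1094)] diag 0.18365448222092795 0.18428066685803185
ctr [0.45169971 0.20086169] th -19.86575268971355 res mm [[0.5, -1.1], [-0.9, -0.7], [0.0, 1.3], [0.4, 0.5]]
top ctr [0.44908149 0.1959164 ]
plinth TL,TR [[-33.8 143.4]
 [ 42.6 143.7]] [[-35, 145], [35, 145]]
ball [[-19.2 115.5]] [[-17.5, 115]]
pivot boss [[  0.2 115.7]] [[0, 115]]
toolx angle 68.93308978002672 [0.62002798 0.11619823 0.28001067]
held lid far corners, tool frame [[ 73.3 -54.5   2.9]
 [ 73.3  53.3   2.9]]
rib far end [[ 37.   -8.9 -21.6]
 [ 37.    7.9 -21.6]]
move tool mm [ 1.84977055e+01 -1.87510382e+02  1.93880261e-02]
```

The fit residuals are about 1 mm, and the ball and pivot check against the text to about 2 mm. Both the lid and the box measure about 1% small, so the camera sits about 3 mm higher than its calibration says, and I corrected the offset for that. I'll move over the box and lower to just above the clips.

Emit:
move_arm(slide=[[0.5,-4,0],[1,-8,0],[1.8,-12,1],[1.8,-15.5,3],[1.8,-18,6],[1.8,-18.9,9],[1.8,-18.9,12],[1.8,-18.9,15],[1.8,-18.9,17],[1.8,-18.9,18],[1.8,-18.9,18],[1.8,-18.9,18]], roll=[-0.01,-0.02,-0.02,-0.02,-0.02,-0.02,-0.02,-0.02,-0.02,-0.02,-0.02,-0.02])

```text
time: 6.6
position: [0.451, 0.2022, 0.1014]
tool_rot: [2.572, 1.803, 0.002]
ft_force: [-0.5, -0.2, -1.6]
grip_width: 0.204
grip_force: 40.0
```

Run:
```python
from h import *
s=monitor.get_state();c=cams.get_calibration("wrist");I=cams.get_image("wrist")[:,:,::-1].copy();S=cams.get_image("scene")[:,:,::-1].copy()
np.save("pics/w3.npy",np.array([c],dtype=object),allow_pickle=True);cv2.imwrite("pics/w3.png",I);cv2.imwrite("pics/s3.png",S)
print(s['position'],s['tool_rot'],s['ft_force'],s['grip_width'],cams.get_calibration("scene")['t'])
p=proj(c,[s['position']])[0];print(p)
a=cv2.resize(I[0:280,130:510],(600,442));b=cv2.resize(S[260:370,110:290],None,fx=3,fy=3)
o=np.zeros((600,800,3),np.uint8);o[:360,:]=cv2.resize(I[0:288,0:640],(800,360));o[360:600,:400]=cv2.resize(S[255:375,100:300],(400,240))
cv2.imwrite("pics/c3.png",o)
```

```text
[0.45099612 0.20217595 0.10143169] [2.57188808e+00 1.80300917e+00 1.84672571e-03] [-0.52205881 -0.24767804 -1.58924534] 0.2037108084940471 [0.26798596 0.27770455 0.58685694]
[322.73581579 286.48427965]
```

View pics/c3.png

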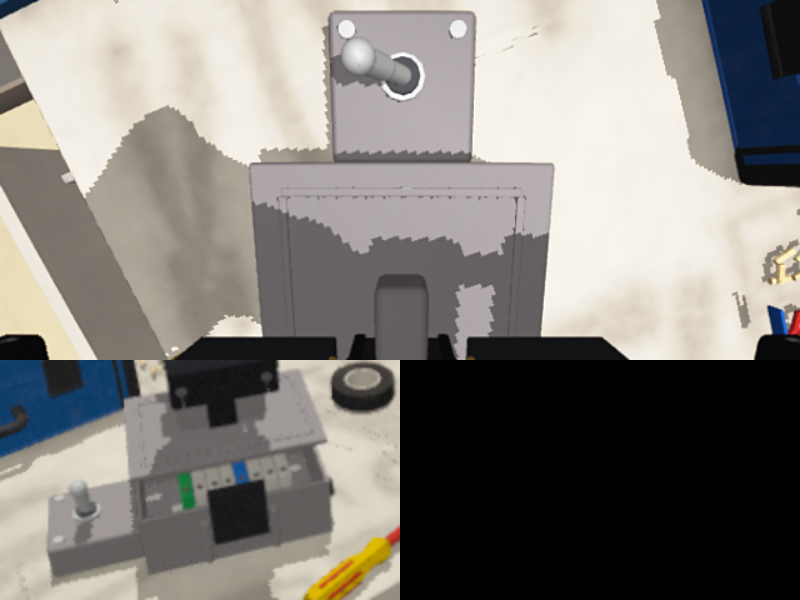

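The view shows the plinth centred at column 402, with its far edge at row 11 and the ring at (403,75). The lid's far edge is at row 163, centred at column 401. The lid is square to the box and about 1 mm off. I'll work out the exact residual.

Run:
```python
from h import *
c=np.load("pics/w3.npy",allow_pickle=True)[0]
s=monitor.get_state();T=Ro.from_rotvec(s['tool_rot']).as_matrix();p=s['position']
for dh in(0,.003):
  for n,uv,z in [("plinth far corners(145)",[[330,11],[475,11]],.03),("plinth mid sides",[[332,100],[473,100]],.03),("ring(115)",[[403.5,75]],.03),("lid far(75)",[[249,163],[554,163]],p[2]-.0035),("ball(-17.5,115)",[[358,56]],.070)]:
    q=plane(c,np.array(uv)/1.25,z-dh);q=(q-p)@T*1000;print(dh,n,q[:,:2].round(1).tolist())
```

```text
0 plinth far corners(145) [[142.6, -34.0], [142.5, 33.5]]
0 plinth mid sides [[103.5, -34.5], [103.4, 33.9]]
0 ring(115) [[114.6, 0.2]]
0 lid far(75) [[72.6, -55.0], [72.5, 53.4]]
0 ball(-17.5,115) [[113.8, -17.9]]
0.003 plinth far corners(145) [[143.5, -34.5], [143.5, 34.0]]
0.003 plinth mid sides [[103.9, -34.9], [103.9, 34.4]]
0.003 ring(115) [[115.2, 0.2]]
0.003 lid far(75) [[72.7, -55.9], [72.6, 54.4]]
0.003 ball(-17.5,115) [[114.5, -18.2]]
```

Emit:
move_arm(slide=[[0.1,0.05,0],[0.1,0.05,0.5],[0.1,0.05,1],[0.1,0.05,1.4],[0.1,0.05,1.8],[0.1,0.05,2.1],[0.1,0.05,2.1]], roll=[0,0,0,0,0,0,0], squeeze=60)

```text
time: 7.4
position: [0.4512, 0.2031, 0.0792]
tool_rot: [2.571, 1.805, -0.0]
ft_force: [0.7, -0.9, -1.5]
grip_width: 0.198
grip_force: 60.0
```

Emit:
move_arm(slide=[[0,0,0.2],[0,0,0.4],[0,0,0.6],[0,0,0.8],[0,0,1.0],[0,0,1.0]], roll=[0,0,0,0,0,0])

```text
time: 8.0
position: [0.4527, 0.2039, 0.0711]
tool_rot: [2.57, 1.803, 0.005]
ft_force: [-0.1, 0.6, 1.6]
grip_width: 0.201
grip_force: 60.0
```

Emit:
move_arm(slide=[[0,0,0.2],[0,0,0.4],[0,0,0.6],[0,0,0.8],[0,0,0.8]], roll=[0,0,0,0,0])

```text
time: 8.5
position: [0.4505, 0.2031, 0.0634]
tool_rot: [2.571, 1.804, -0.004]
ft_force: [-7.7, -4.1, 22.9]
grip_width: 0.204
grip_force: 60.0
```

Emit:
move_arm(slide=[[0,0,0.1],[0,0,0.2],[0,0,0.2]], roll=[0,0,0])

```text
time: 8.8
position: [0.4505, 0.203, 0.0634]
tool_rot: [2.57, 1.803, -0.006]
ft_force: [-12.7, -7.4, 39.6]
grip_width: 0.203
grip_force: 60.0
```

Run:
```python
from h import *
I=cams.get_image("wrist")[:,:,::-1].copy();S=cams.get_image("scene")[:,:,::-1].copy()
s=monitor.get_state();print(s['position'],s['ft_force'])
o=np.zeros((600,800,3),np.uint8);o[:300,:]=cv2.resize(I[48:288],(800,300));o[300:600,:500]=cv2.resize(S[255:375,100:300],(500,300),interpolation=2)
cv2.imwrite("pics/c4.png",o)
```

```text
[0.45046908 0.20301664 0.06334335] [-13.65845749  -7.12416     39.61070471]
```

View pics/c4.png

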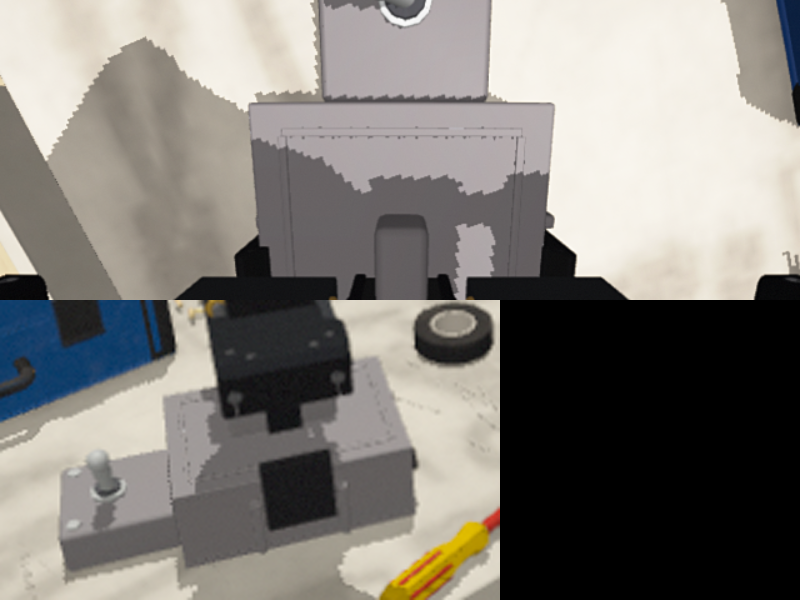

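The lid lies flush on the rim. The clip head overlaps its edge in the scene crop at (298,455), and the height stays at the predicted 48 mm under 40 N. Next I unload, open slightly to stay clear of the clips, and rise.

Emit:
move_arm(slide=[[0,0,-0.25],[0,0,-0.25],[0,0,-0.25],[0,0,-0.25],[0,0,-0.25],[0,0,-0.25],[0,0,-0.25]], roll=[0,0,0,0,0,0,0], gripper=4)

```text
time: 9.6
position: [0.4508, 0.2033, 0.0618]
tool_rot: [-2.571, -1.805, 0.001]
ft_force: [1.1, -0.5, -0.2]
grip_width: 0.456
grip_force: 0.0
```

Emit:
move_arm(slide=[[0,0,-1],[0,0,-3],[0,0,-6],[0,0,-8],[0,0,-8],[0,0,-8],[0,0,-8]], roll=[0,0,0,0,0,0,0])

```text
time: 10.3
position: [0.4503, 0.2029, 0.1412]
tool_rot: [-2.571, -1.804, 0.002]
ft_force: [0.4, 0.0, -0.4]
grip_width: 0.458
grip_force: 0.0
```

Run:
```python
from h import *
S=cams.get_image("scene")[:,:,::-1].copy()
I=cams.get_image("wrist")[:,:,::-1].copy();c=cams.get_calibration("wrist")
s=monitor.get_state();print(s['position'],s['tool_rot'],s['ft_force'],s['grip_width'])
T=Ro.from_rotvec(s['tool_rot']).as_matrix();print(T.round(3))
o=np.zeros((600,800,3),np.uint8);o[:300,:]=cv2.resize(I[0:240],(800,300));o[300:600,:500]=cv2.resize(S[255:375,100:300],(500,300),interpolation=2)
cv2.imwrite("pics/c5.png",o);np.save("pics/w5.npy",np.array([c],dtype=object),allow_pickle=True)
```

```text
[0.4501904  0.20297677 0.14099906] [-2.57085254 -1.80431464  0.00301961] [-0.82883306  0.47363732  0.36527343] 0.4625372579189005
[[ 0.34   0.94  -0.002]
 [ 0.94  -0.34  -0.   ]
 [-0.001 -0.002 -1.   ]]
```

View pics/c5.png

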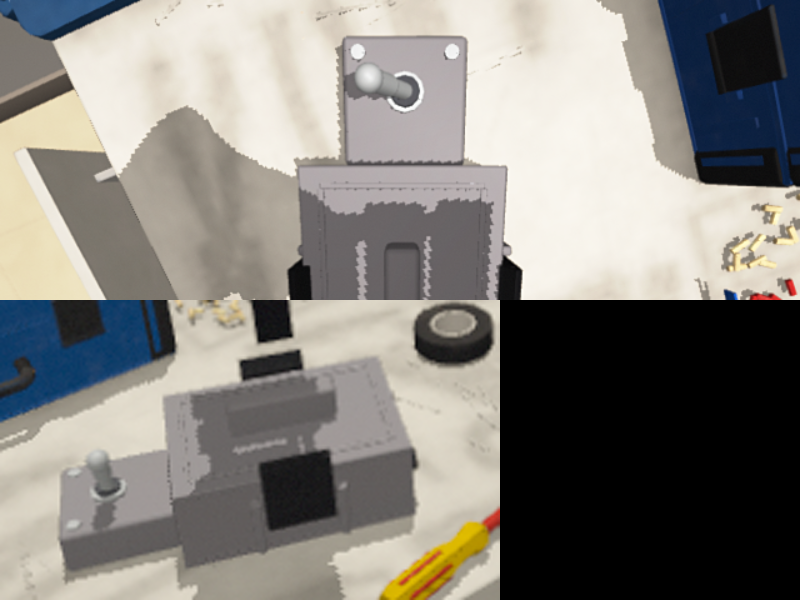

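The wrist view shows the lid flush, with both clips over its edges at (298,275) and (510,275). The toggle ball is at (369,77), and in the scene crop at (98,458). I'll triangulate the ball before pushing it.

Run:
```python
from h import *
c=np.load("pics/w5.npy",allow_pickle=True)[0];sc=cams.get_calibration("scene");s=monitor.get_state()
x,e=tri([c,sc],[[369/1.25,77/1.25],[100+98*.4,255+158*.4]]);T=Ro.from_rotvec(s['tool_rot']).as_matrix();p=s['position']
print(x,e,"in tool mm",((x-p)@T*1000).round(1))
print("ring tool",((plane(c,[[405/1.25,91/1.25]],.03)-p)@T*1000).round(1),"ball@.07",((plane(c,[[369/1.25,77/1.25]],.07)-p)@T*1000).round(1))
```

```text
[0.47351086 0.31511277 0.07147437] [np.float64(0.0004982099805270093), np.float64(0.0004982099805270514)] in tool mm [113.5 -16.1  69.4]
ring tool [[114.6   1.4 110.9]] ball@.07 [[114.3 -16.2  70.9]]
```

Emit:
move_arm(slide=[[3,-1.5,0],[7,-3.5,0],[10,-5,0],[11.4,-5.7,0],[11.4,-5.7,0],[11.4,-5.7,0],[11.4,-5.7,0],[11.4,-5.7,3],[11.4,-5.7,6],[11.4,-5.7,8],[11.4,-5.7,8.9],[11.4,-5.7,8.9],[11.4,-5.7,8.9]], roll=[0,0,0,0,0,0,0,0,0,0,0,0,0], gripper=0, squeeze=20)

```text
time: 11.7
position: [0.4369, 0.3298, 0.0539]
tool_rot: [2.572, 1.803, 0.002]
ft_force: [-0.7, 0.1, 0.9]
grip_width: 0.006
grip_force: 0.0
```

Emit:
move_arm(slide=[[0,0.6,0],[0,1.2,0],[0,1.7,0],[0,2.2,0],[0,2.7,0],[0,3.2,0],[0,3.6,0],[0,3.6,0]], roll=[0,0,0,0,0,0,0,0])

```text
time: 12.5
position: [0.4705, 0.318, 0.0533]
tool_rot: [-2.571, -1.804, -0.001]
ft_force: [-0.7, 0.5, 1.1]
grip_width: 0.002
grip_force: 0.8
```

Emit:
move_arm(slide=[[0,0.4,0],[0,0.8,0],[0,1.2,0],[0,1.2,0]], roll=[0,0,0,0])

```text
time: 12.9
position: [0.4823, 0.3125, 0.0527]
tool_rot: [2.573, 1.802, -0.0]
ft_force: [0.7, 0.5, 0.4]
grip_width: 0.004
grip_force: 0.0
```

```bash
cat > ball.py <<'E'
from h import *
S=cams.get_image("scene")[:,:,::-1].copy();np.save("pics/sc_%d.npy"%int(monitor.get_state()['time']*100),S)
I=cv2.imread("pics/scene0.png");d=cv2.absdiff(S,I).max(2)
c=cams.get_calibration("scene");o=np.array([.4505,.2030]);yb=np.array([.34,.94]);xb=np.array([.94,-.34])
for n,x in(("start",-.0175),("over",.0175)):
    P=np.r_[o+xb*x+yb*.115,.07];u=proj(c,[P])[0];a,b=int(round(u[0])),int(round(u[1]));print(n,u.round(1),"now",S[b-2:b+3,a-2:a+3].mean((0,1)).round(),"at start",I[b-2:b+3,a-2:a+3].mean((0,1)).round())
E
python3 ball.py
```

```text
start [137.9 319.6] now [21. 21. 21.] at start [148. 152. 151.]
over [137.8 306.1] now [32. 30. 29.] at start [199. 215. 221.]
```

Emit:
move_arm(slide=[[0,-2,0],[0,-4,0],[0,-5,0],[0,-5,-3],[0,-5,-7],[-4,-5,-11],[-8,-5,-14],[-10,-5,-14],[-10,-5,-14]], roll=[0,0,0,0,0,0,0,0,0])

```text
time: 13.85
position: [0.3998, 0.2338, 0.1939]
tool_rot: [2.57, 1.797, 0.001]
ft_force: [0.6, 0.1, -0.2]
grip_width: 0.002
grip_force: 0.0
```

```bash
python3 ball.py
python3 - <<'E'
from h import *
s=monitor.get_state();c=cams.get_calibration("wrist");I=cams.get_image("wrist")[:,:,::-1].copy()
o=np.array([.4505,.2030]);yb=np.array([.34,.94]);xb=np.array([.94,-.34])
for n,x,z in(("start",-.0175,.07),("mid",0,.074),("over",.0175,.07)):
    u=proj(c,[np.r_[o+xb*x+yb*.115,z]])[0];a,b=int(u[0]),int(u[1]);print(n,u.round(1),I[b-2:b+3,a-2:a+3].mean((0,1)).round())
# box-frame mask of bright ball around the plinth
P=[np.r_[o+xb*x+yb*y,.03] for x,y in((-.05,.08),(.05,.08),(.05,.16),(-.05,.16))];u=proj(c,P);print(u.round())
x0,y0=np.maximum(u.min(0).astype(int),0);x1,y1=u.max(0).astype(int);g=cv2.cvtColor(I[y0:y1,x0:x1],6)
r=cv2.HoughCircles(cv2.medianBlur(g,3),cv2.HOUGH_GRADIENT,1,8,param1=100,param2=12,minRadius=6,maxRadius=20)
for q in (r[0][:5] if r is not None else []):
    w=plane(c,[[q[0]+x0,q[1]+y0]],.07)[0,:2]-o;print("circle",q.round(1),"box mm",(w@xb*1000).round(1),(w@yb*1000).round(1))
E
```

```text
start [137.9 319.6] now [154. 160. 163.] at start [148. 152. 151.]
over [137.8 306.1] now [154. 159. 158.] at start [199. 215. 221.]
start [376.2  93.9] [179. 177. 185.]
mid [400.7  93.3] [119. 119. 120.]
over [422.8  94.1] [213. 214. 214.]
[[331. 142.]
 [444. 142.]
 [452.  43.]
 [331.  42.]]
circle [60.5 58.5  9.6] box mm -6.6 110.3
circle [95.5 53.5  8. ] box mm 19.6 113.9
circle [28.5 33.5 11.8] box mm -31.0 127.8
circle [89.5 32.5  7.1] box mm 14.2 128.6
circle [75.5 54.5  6.2] box mm 4.6 113.1
```

The ball now shows at the far end: bright, with its circle at box (19.6, 113.9) mm against an expected (17.5, 115). Its old position is bare plinth. The arm is clear, so I'm handing in.

```bash
python3 -c "
from bench import workorder;print(workorder.close_job())"
```

```text
the job is handed in; nothing more can be done
None
```

The lid is fully home under both clips, the toggle was flipped to its other side afterwards, and the job was handed in at about 14 s with the arm clear; the hand-in gave back no verdict.

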